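# Bring the nutmeg dish round to the jar

### The arm

A 6-joint arm with a two-finger parallel gripper is mounted at the origin on the work surface. World frame = base frame: x ahead of the robot, y to its left, z up, the work surface at z = 0. Lengths are in mm, angles in degrees, forces in N, time in s.
With the tool pointing down it reaches from about 350 to 850 mm from the base axis. Payload 8.1 kg.
Tool frame: the origin (TCP) lies midway between the tips of the shut fingers; the grasp point (between the pads) lies 19 mm behind it; x points along the fingers, y is the direction in which the jaws open and shut, and the axes are right-handed (so a half turn about x gives the same grasp; the last joint's range is limited). The gripper opens to 85 mm and grips with 20 to 120 N. Pads are 22 mm wide; open, the fingers measure 114 mm over their backs; the gripper's body (76 mm by 85 mm) begins 54 mm behind the grasp point. The pads swing forward as they close: fully open they stand 13 mm farther back than shut.
Start: joints at [-4.893, 7.471, 85.268, -0, 87.261, -4.893], TCP at [600.004, 0.022, 231.292] pointing down, gripper open.
Joint ranges: [-169.43, 169.43], [-51.17, 129.36], [1.28, 143.12], [-76.62, 256.62], [0, 156.53], [-152.29, 152.29]. Speed limits (degrees/s): [136.94, 136.94, 159.86, 180, 180, 180].

### API

Orientations are given as [roll, pitch, yaw] about the fixed x, y, z axes, in that order (R = Rz(yaw) Ry(pitch) Rx(roll)).
In Python, from bench import sense, snapshot, hand_in gives the robot as it stands.
- The arm moves only by the tool drive_tool, never from a script. Its argument "deltas" is a list of rows, each a list of 7 numbers: the closure in counts, from 0 (fully open) to 255 (shut), then the shift along the tool's x, y, z in m, then the turn, a rotation vector about the tool's x, y, z in rad. A call has exactly 10 rows; each row is the pose to reach, as a shift and turn from the pose commanded when the call began, along the tool's axes at that moment; what a row does not reach only later rows make up. A row lasts 1/12 s, in which the tool goes at most 41.7 mm and 7.16 degrees, less where a joint would pass 70% of its speed; a pose out of reach is approached as far as the arm can. A call with a gripper value outside its range is refused whole. The fingers move at their own pace and stop on an object; "squeeze" is the grip in N (left out, the last holds). Time passes only in rows, so rows that repeat a pose let the fingers close, or fill a call up. It gives the time, the measured TCP pose, the force and the opening at its end, in the units of the state.
- sense(): the state, without advancing time (a new reading comes with each control period).
- snapshot(name): name is "scene" or "side" or "wrist"; returns a dict with "frame" (400x640x3 uint8, blue, green, red), "fx", "fy", "cx", "cy" (pixels), "rvec" (rotation vector, rad) and "tvec" (3), from world to camera coordinates, as OpenCV has them. Camera axes: x right, y down, z forward; pixel columns grow to the right and rows downward; lengths in mm; the calibration is good to about 2 mm. A picture is of the moment at which its call begins. There is no depth.
- hand_in(): hands the job in, once; it reports no verdict.
The state is a dict: "time": time; "joint_pos": joint angles; "qd": joint speeds; "joint_efforts": joint torques, N m; "tool_pos": TCP position; "tcp_rot": TCP orientation; "ft_force": force on the tool from outside, world axes, zero at the start; "wrist_torque": the same for the moment, N m; "finger_gap": finger opening in mm.
Only numpy, scipy, OpenCV 4.12 (cv2) and the standard library are available. Lean on these libraries where they do the work, as an engineer would, in place of code of your own. Each camera call takes 0.05 s, during which the arm holds its last target.

### The job

Lift the nutmeg dish by its bail handle clear of its stand, turn it a quarter turn above the stand so that its pouring lip faces the open jar, then carry it over until the tip of the lip is above the jar's mouth, a few centimetres over the rim, ready to tip out but not yet tipped. Keep the dish level and the nutmeg inside the shallow inner well in the middle of the dish all the way, and leave the jar and the other things standing where they are. Finish while still holding the dish there, level and still, carried by the gripper alone with the nutmeg at rest in the middle.

Things in the scene. Friction and masses are not known exactly. Their poses are not given: they have to be found in the camera images.
- dish: Loose round steel dish, 146 mm across, 0.32 kg, on the stand. Origin: centre of its underside; z up, +x to the pouring lip, y along the bail. Rim top about 34 mm up. The lip, a 30 mm wide channel, reaches 108 mm from the axis. The bail (6 mm rod) rises from the rim at y = -72 and +72 mm to a wooden grip over the centre. At the start the lip points about 90 degrees away from the jar, left or right.
- dish_grip (a point): Centre of the dish's wooden grip, 135 mm straight above the dish's origin. The grip is a straight bar 16 mm wide along the dish's x, 80 mm long along its y and 24 mm high; nothing stands beside it in x. Axes as the dish's.
- dish_lip (a point): Middle of the pouring lip near its tip: 105 mm from the dish's axis along its +x and about 25 mm above its origin.
- dish_well (a point): Centre of the dish's inside floor, 12 mm above the dish's origin. From it the floor rises at 6 degrees to a crease of 35 mm radius, the edge of the shallow inner well, then at 14 degrees to the rim.
- stand: Fixed dark wooden stand, 45 mm high: square foot 120 mm, round top 100 mm across. Origin: centre of its underside, on the counter; z up. The lip starts along its x (within 5 degrees); the jar and the canister stand about 195 mm off along its y, one to each side, either way round.
- nutmeg_center (a point): Centre of the whole nutmeg: a loose brown ball 28 mm across, 14 g, in the middle of the dish. It rolls freely and climbs the well's side if the dish is tilted by more than 6 degrees or accelerated sideways above about 1 m/s2.
- jar: Loose open white ceramic jar, 84 mm across, 85 mm high, no lid, 0.5 kg. Origin: centre of its underside.
- jar_rim (a point): Centre of the open jar's mouth, at rim height, 85 mm above the counter; the opening is about 76 mm across.
- canister: Bystander: white ceramic canister with a lid and knob, 88 mm across, 102 mm high. Origin: centre of its underside. Stands on the other side of the stand from the jar.
- spoon: Bystander: wooden spoon lying on the counter beyond the stand. Origin: underside, along its length x.
- tin: Bystander: small metal tin, 56 mm across, 70 mm high, beyond the stand. Origin: centre of its underside.

How it is judged:
By the outcome, as a careful person would: the job done as asked, in the order asked, and still so for the second after the job is handed in, while the arm keeps its last pose, push and grip.
It also fails if it takes over 45 s, if anything falls off the work surface, if the arm or the gripper's body presses on something with over 40 N, if the wrist force passes 120 N, or if a joint passes its speed limit or range.

## Working session

There is one attempt and no reset: what is moved stays moved. The work goes in short steps, Python scripts to look and compute and a tool call to move; the robot and the scene stay as the last step left them, time stands still between calls to the robot, and variables do not carry over. Pictures are saved under pics/ and viewed, and the job is handed in when it is done.

Besides the shell and the picture viewer there is one more tool, called as a command line: name --pt "numbers of a row" for each row, then --argument value for the rest. drive_tool: Moves the arm, as the interface text tells. Its arguments: {"type":"object","properties":{"deltas":{"type":"array","items":{"type":"array","items":{"type":"number"}}},"squeeze":{"type":"number"}},"required":["deltas"]}

```bash
mkdir -p pics; ls
python3 - <<'E'
from bench import sense, snapshot
import cv2,pickle
s=sense();print(s)
d={}
for n in("scene","side","wrist"):
    r=snapshot(n);d[n]=r;cv2.imwrite(f"pics/{n}0.png",r["frame"]);print(n,r["fx"],r["cx"],r["cy"],r["rvec"],r["tvec"])
pickle.dump(d,open("s0.pkl","wb"))
E
```

```text
pics
{'time': 0.0, 'joint_pos': array([-4.89486063e+00,  7.51733637e+00,  8.53298266e+01, -3.94052034e-04,
        8.72603654e+01, -4.89243106e+00]), 'qd': array([ 4.25043532e-05, -4.11604325e-03,  4.78117288e-02, -9.30665725e-02,
       -2.36597423e-02, -5.72463306e-02]), 'joint_efforts': array([-1.90700346e-03, -5.69404185e+01, -5.00557995e+01, -2.19391650e-04,
        1.44415747e-02,  7.24149572e-05]), 'tool_pos': array([5.99450719e+02, 4.80068455e-02, 2.30215946e+02]), 'tcp_rot': array([-94.6827231 ,  89.89247089, 175.31486655]), 'ft_force': array([-1.30512988e-01, -6.69690385e-01, -6.64724977e-04]), 'wrist_torque': array([-0.01428932,  0.02782549, -0.05978322]), 'finger_gap': 85.48730536509925}
scene 398.0499069120658 313.7558351563223 200.73420254755385 [ 1.92471644  1.60882357 -0.59967429] [-160.86603323 -374.76364056 1323.85076876]
side 466.83980253131824 318.3914438881823 202.72678314682122 [ 2.17566127 -0.65805983  0.32277865] [-522.41525209  335.09002303  701.06389303]
wrist 279.523030983087 317.1634486382799 198.52235922275597 [-2.82216703e+00  5.98426856e-05  3.04327520e-03] [-598.14612551  -40.09706951  381.1630528 ]
```

View pics/scene0.png

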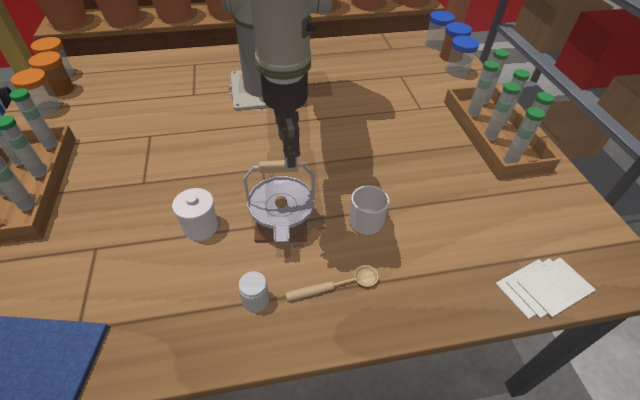

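View pics/side0.png

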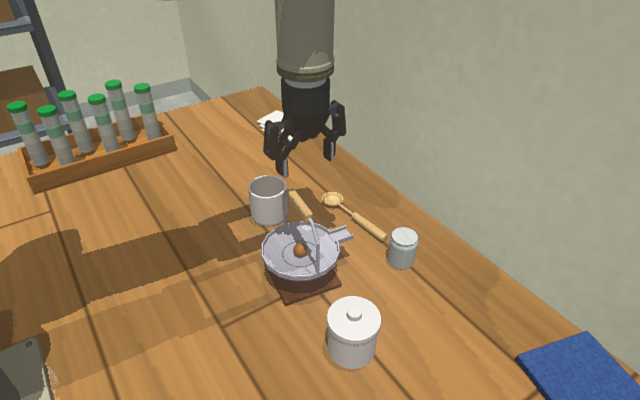

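View pics/wrist0.png

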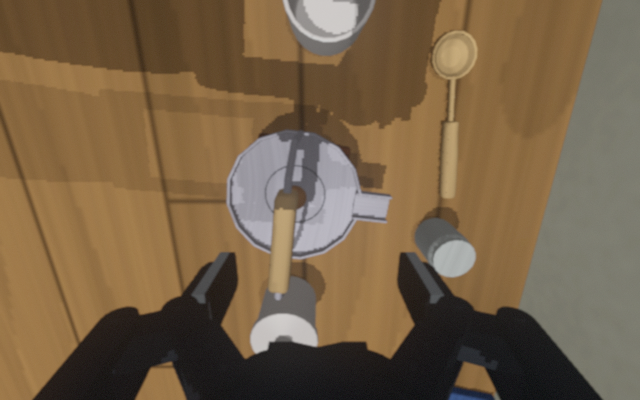

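```bash
cat > h.py <<'E'
import numpy as np,cv2,pickle
def KRt(r):
    K=np.array([[r["fx"],0,r["cx"]],[0,r["fy"],r["cy"]],[0,0,1.]]);R,_=cv2.Rodrigues(np.array(r["rvec"],float));return K,R,np.array(r["tvec"],float).reshape(3)
def ray(r,uv):
    K,R,t=KRt(r);uv=np.atleast_2d(np.array(uv,float));d=(np.linalg.inv(K)@np.c_[uv,np.ones(len(uv))].T).T@R
    return -R.T@t,d
def plane(r,uv,z):
    c,d=ray(r,uv);return c+d*((z-c[2])/d[:,2])[:,None]
def proj(r,P):
    return cv2.projectPoints(np.atleast_2d(np.array(P,float)),np.array(r["rvec"],float),np.array(r["tvec"],float),KRt(r)[0],None)[0].reshape(-1,2)
def tri(l):
    A=np.zeros((3,3));b=np.zeros(3);
    for r,uv in l:
        c,d=ray(r,uv);d=d[0]/np.linalg.norm(d[0]);M=np.eye(3)-np.outer(d,d);A+=M;b+=M@c
    p=np.linalg.solve(A,b);return p,[np.round(proj(r,p)[0]-uv,1) for r,uv in l]
E
python3 - <<'E'
from h import *
d=pickle.load(open("s0.pkl","rb"))
def crop(n,x0,y0,x1,y1,s,o): cv2.imwrite(o,cv2.resize(d[n]["frame"][y0:y1,x0:x1],None,fx=s,fy=s,interpolation=cv2.INTER_CUBIC))
crop("scene",160,140,400,320,3.3333,"pics/c1.png")
crop("side",230,160,430,310,4,"pics/c2.png")
crop("wrist",210,110,410,260,4,"pics/c3.png")
E
```

```text
(no output)
```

View pics/c1.png

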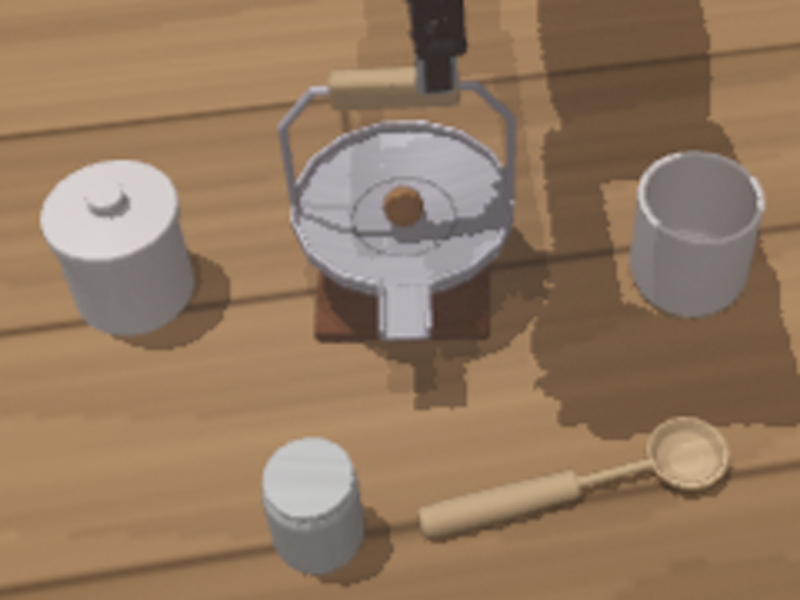

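View pics/c2.png

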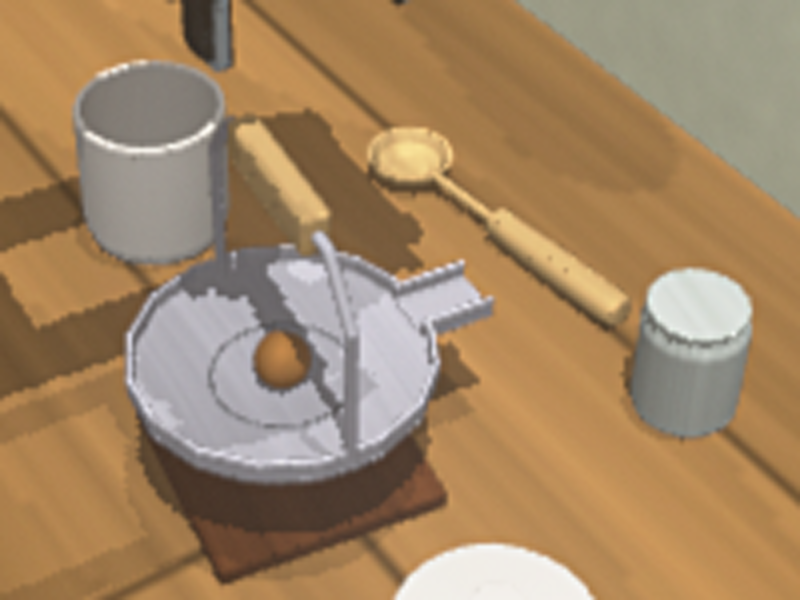

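View pics/c3.png

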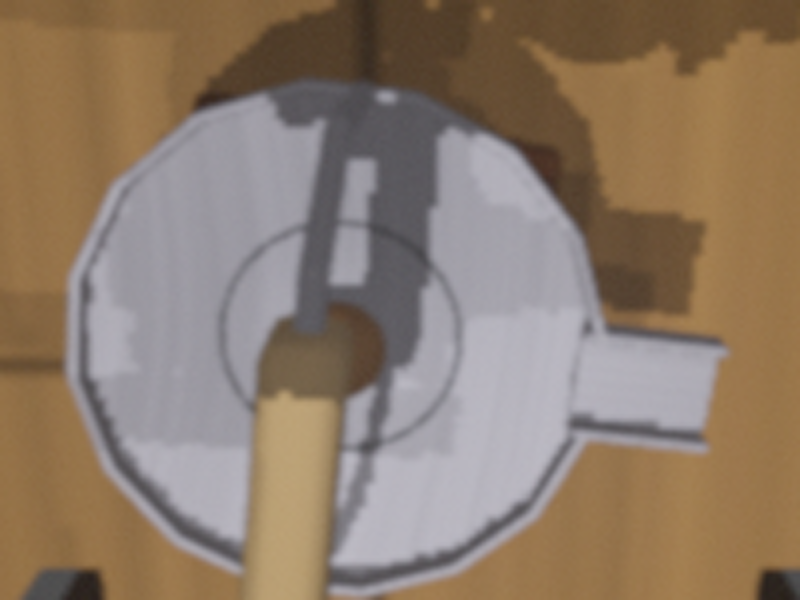

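Run:
```python
from h import *
from scipy.optimize import least_squares
d=pickle.load(open("s0.pkl","rb"));s,S,w=d["scene"],d["side"],d["wrist"]
def fit(P):
    q=least_squares(lambda p:np.hypot(P[:,0]-p[0],P[:,1]-p[1])-p[2],[P[:,0].mean(),P[:,1].mean(),70],loss="soft_l1").x;return q.round(1),np.std(np.hypot(P[:,0]-q[0],P[:,1]-q[1])-q[2]).round(2)
W=lambda a:np.array(a,float)/4+[210,110]
Sd=lambda a:np.array(a,float)/4+[230,160]
C=lambda a:np.array(a,float)/3.33333+[160,140]
rim=W([(310,80),(410,92),(515,150),(580,235),(68,280),(68,375),(105,465),(175,540),(115,190),(195,120),(450,578),(535,515),(365,592)])
print("rim wrist",fit(plane(w,rim,79)))
print("rim side",fit(plane(S,Sd([(127,350),(150,290),(245,250),(365,262),(440,345),(425,400),(365,445),(265,468),(205,450),(150,410)]),79)))
print("rim scene",fit(plane(s,C([(290,215),(325,155),(405,122),(480,150),(515,205),(490,252),(330,268),(450,285)]),79)))
print("lip w",plane(w,W([(727,348),(705,450)]),79).round(1))
print("lip side",plane(S,Sd([(463,265),(493,300)]),79).round(1))
print("jar scene",fit(plane(s,C([(637,195),(763,205),(700,152),(660,165),(745,168)]),85)))
print("jar side",fit(plane(S,Sd([(75,105),(222,110),(150,61),(145,154),(98,72),(205,78),(105,142),(190,145)]),85)))
# grip
print("canister top scene",plane(s,C([(110,210)]),95), "tin",plane(s,C([(310,478)]),70))
print("grip side top ends",plane(S,Sd([(248,122),(318,222)]),192).round(1))
print("grip wrist ends", plane(w,[(293,190),(285,195),(281,292)],186).round(1))
m=cv2.inRange(cv2.cvtColor(w["frame"],cv2.COLOR_BGR2HSV),(10,60,120),(30,160,255))
for v in range(200,292,10):
    row=w["frame"][v,262:305].astype(int); print(v,[262+i for i in range(43) if row[i,2]-row[i,0]>45][:1],[262+i for i in range(43) if row[i,2]-row[i,0]>45][-1:])
print("nutmeg",plane(S,Sd([(281,360)]),71).round(1),plane(s,C([(404,206)]),71).round(1))
s0=__import__("bench").sense();from scipy.spatial.transform import Rotation as Ro
print(Ro.from_euler("xyz",s0["tcp_rot"],degrees=True).as_matrix().round(3))
```

```text
rim wrist (array([572.7, -16.9,  74.7]), np.float64(0.63))
rim side (array([575.4, -19.1,  74. ]), np.float64(1.61))
rim scene (array([578.7, -18.2,  73.1]), np.float64(2.37))
lip w [[680.8 -14.1  79. ]
 [677.1 -44.7  79. ]]
lip side [[682.  -18.6  79. ]
 [679.  -47.4  79. ]]
jar scene (array([612.6, 176.7,  41.7]), np.float64(1.48))
jar side (array([611. , 177.1,  41.5]), np.float64(1.78))
canister top scene [[ 566.40052855 -206.60992382   95.        ]] tin [[769.79720773 -97.16121098  70.        ]]
grip side top ends [[579.4  13.8 192. ]
 [568.1 -61.5 192. ]]
grip wrist ends [[581.7  25.7 186. ]
 [575.9  22.1 186. ]
 [569.8 -58.7 186. ]]
200 [] []
210 [275] [293]
220 [274] [293]
230 [273] [292]
240 [273] [291]
250 [271] [290]
260 [262] [304]
270 [262] [301]
280 [262] [288]
290 [262] [286]
nutmeg [[574.3 -18.3  71. ]] [[574.1 -17.9  71. ]]
[[-0.001  1.    -0.   ]
 [ 0.    -0.    -1.   ]
 [-1.    -0.001 -0.   ]]
```

drive_tool --pt "0 0 -0.005 0.004 0.02 0 0" --pt "0 0 -0.01 0.008 0.05 0 0" --pt "0 0 -0.015 0.012 0.08 0 0" --pt "0 0 -0.02 0.015 0.1 0 0" --pt "0 0 -0.025 0.018 0.12 0 0" --pt "0 0 -0.025 0.018 0.12 0 0" --pt "0 0 -0.025 0.018 0.12 0 0" --pt "0 0 -0.025 0.018 0.12 0 0" --pt "0 0 -0.025 0.018 0.12 0 0" --pt "0 0 -0.025 0.018 0.12 0 0"

```text
time: 0.98
tool_pos: [575.2, -17.8, 231.3]
tcp_rot: [112.8, 90.0, 15.9]
ft_force: [-1.5, 0.6, -0.6]
finger_gap: 85.1
```

Run:
```python
from bench import snapshot,sense
from h import *
d={}
for n in ("wrist","side"):
    d[n]=snapshot(n)
    cv2.imwrite(f"pics/{n}1.png",d[n]["frame"])
pickle.dump(d,open("s1.pkl","wb"))
x=sense();print(x["tool_pos"],x["tcp_rot"])
```

```text
[575.12725848 -17.8300078  231.24883449] [-120.19782941   89.9975799   142.94680864]
```

View pics/wrist1.png

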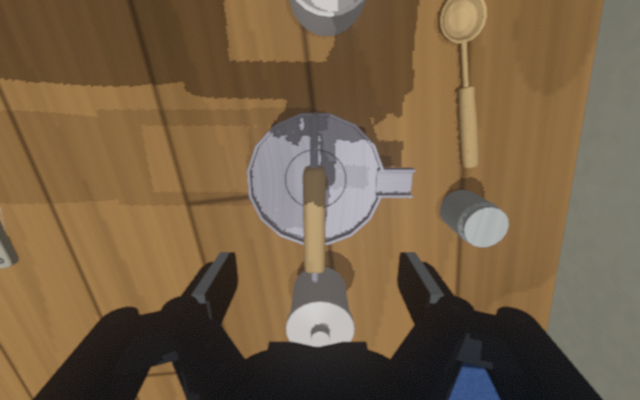

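Run:
```python
from h import *
d=pickle.load(open("s1.pkl","rb"));w=d["wrist"]
f=w["frame"].astype(int);m=((f[:,:,2]-f[:,:,0])>30)
for v in range(175,272,8):
    c=[u for u in range(296,336) if m[v,u]];print(v,c[:1],c[-1:],end="; ")
cv2.imwrite("pics/c4.png",cv2.resize(w["frame"][150:300,240:440],None,fx=4,fy=4,interpolation=cv2.INTER_CUBIC))
print(plane(w,[(314.5,172),(314.5,270)],190).round(1))
```

```text
175 [304] [324]; 183 [304] [325]; 191 [304] [324]; 199 [304] [323]; 207 [304] [324]; 215 [304] [324]; 223 [304] [324]; 231 [304] [324]; 239 [304] [324]; 247 [296] [335]; 255 [296] [335]; 263 [296] [335]; 271 [296] [323]; [[577.1  21.3 190. ]
 [567.8 -54.  190. ]]
```

View pics/c4.png

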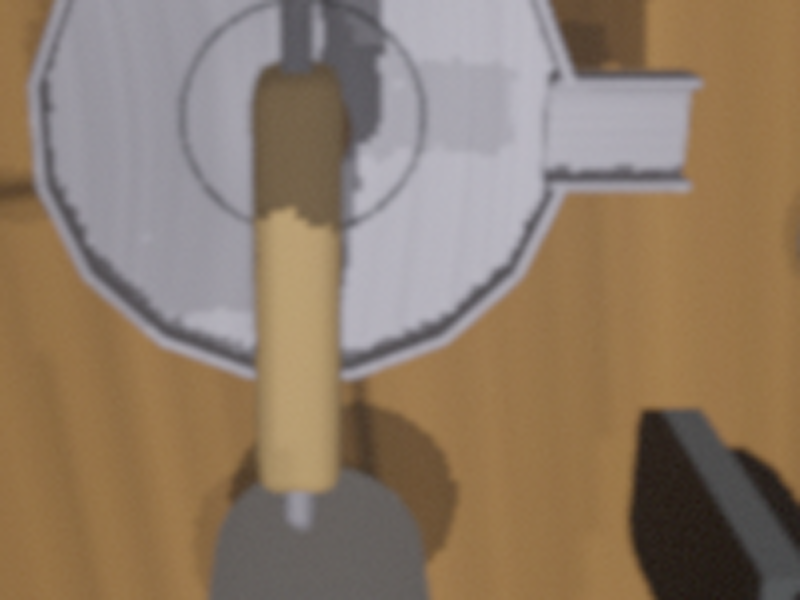

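drive_tool --pt "0 0.005 -0.001 0 0 0 0" --pt "0 0.015 -0.002 0 0 0 0" --pt "0 0.025 -0.002 0 0 0 0" --pt "0 0.035 -0.002 0 0 0 0" --pt "0 0.045 -0.002 0 0 0 0" --pt "0 0.055 -0.002 0 0 0 0" --pt "0 0.063 -0.002 0 0 0 0" --pt "0 0.069 -0.002 0 0 0 0" --pt "0 0.07 -0.002 0 0 0 0" --pt "0 0.07 -0.002 0 0 0 0"

```text
time: 1.92
tool_pos: [572.8, -17.7, 160.7]
tcp_rot: [-88.8, 89.9, 174.3]
ft_force: [-0.6, -0.1, -0.4]
finger_gap: 85.8
```

Run:
```python
from bench import snapshot,sense
from h import *
r=snapshot("wrist");cv2.imwrite("pics/wrist2.png",r["frame"])
a=snapshot("side");b=snapshot("scene")
cv2.imwrite("pics/m2.png",np.hstack([cv2.resize(a["frame"][130:320,220:410],(400,400)),cv2.resize(b["frame"][120:260,210:350],(400,400))]))
print(sense()["tool_pos"])
```

```text
[573.5326958  -17.77433007 162.08393104]
```

View pics/wrist2.png

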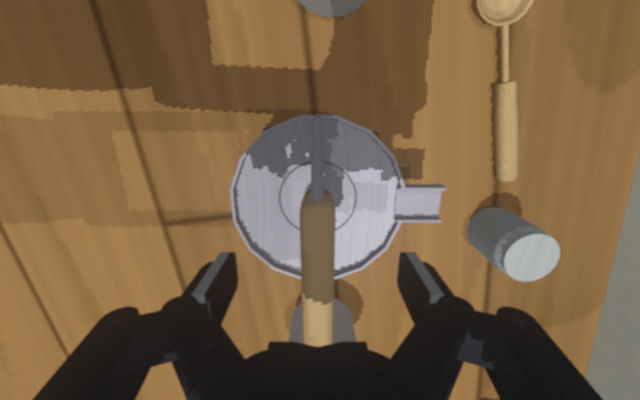

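View pics/m2.png

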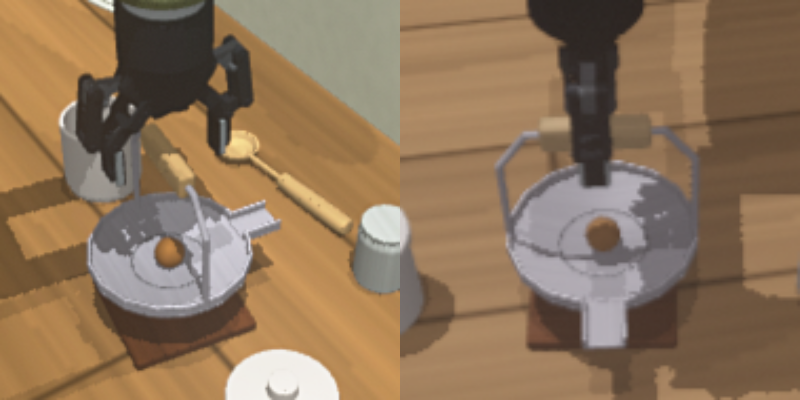

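drive_tool --pt "50 0 0 0 0 0 0" --pt "90 0 0 0 0 0 0" --pt "120 0 0 0 0 0 0" --pt "140 0 0 0 0 0 0" --pt "155 0 0 0 0 0 0" --pt "165 0 0 0 0 0 0" --pt "172 0 0 0 0 0 0" --pt "178 0 0 0 0 0 0" --pt "184 0 0 0 0 0 0" --pt "188 0 0 0 0 0 0" --squeeze 40

```text
time: 2.9
tool_pos: [573.0, -17.8, 161.3]
tcp_rot: [-73.1, 90.0, -170.0]
ft_force: [-0.0, -0.2, -0.6]
finger_gap: 22.3
```

drive_tool --pt "191 0 0 0 0 0 0" --pt "194 0 0 0 0 0 0" --pt "197 0 0 0 0 0 0" --pt "200 0 0 0 0 0 0" --pt "203 0 0 0 0 0 0" --pt "206 0 0 0 0 0 0" --pt "210 0 0 0 0 0 0" --pt "215 0 0 0 0 0 0" --pt "225 0 0 0 0 0 0" --pt "255 0 0 0 0 0 0"

```text
time: 3.73
tool_pos: [573.0, -17.7, 161.4]
tcp_rot: [-124.9, 90.0, 138.2]
ft_force: [-1.3, -0.1, 1.7]
finger_gap: 15.6
```

drive_tool --pt "255 0 0 0 0 0 0" --pt "255 0 0 0 0 0 0" --pt "255 0 0 0 0 0 0" --pt "255 0 0 0 0 0 0" --pt "255 0 0 0 0 0 0" --pt "255 0 0 0 0 0 0" --pt "255 0 0 0 0 0 0" --pt "255 0 0 0 0 0 0" --pt "255 0 0 0 0 0 0" --pt "255 0 0 0 0 0 0" --squeeze 70

```text
time: 4.57
tool_pos: [573.1, -17.7, 161.5]
tcp_rot: [106.0, 90.0, 9.1]
ft_force: [-2.1, 1.3, 5.2]
finger_gap: 14.8
```

```bash
cat > pic.py <<'E'
from bench import snapshot,sense
from h import *
import sys
k=sys.argv[1]
d={n:snapshot(n) for n in("scene","side","wrist")};pickle.dump(d,open(f"s{k}.pkl","wb"))
cv2.imwrite(f"pics/m{k}.png",np.vstack([np.hstack([cv2.resize(d["side"]["frame"][100:300,200:440],(400,333)),cv2.resize(d["scene"]["frame"][80:280,170:410],(400,333))]),np.hstack([cv2.resize(d["wrist"]["frame"],(400,250)),np.zeros((250,400,3),np.uint8)])]))
s=sense();print(s["tool_pos"].round(1),s["ft_force"].round(1),s["wrist_torque"].round(2),s["finger_gap"],s["joint_pos"].round(1),s["time"])
from scipy.spatial.transform import Rotation as Ro
print(Ro.from_euler("xyz",s["tcp_rot"],degrees=True).as_matrix().round(3))
E
python3 pic.py 3
```

```text
[573.1 -17.7 161.4] [-2.7  1.3  5.5] [ 0.18  0.41 -0.03] 15.12458977730412 [-6.9  5.8 94.4  0.  79.7 -0. ] 4.7167
[[ 0.     0.993 -0.12 ]
 [ 0.    -0.12  -0.993]
 [-1.     0.    -0.   ]]
```

View pics/m3.png

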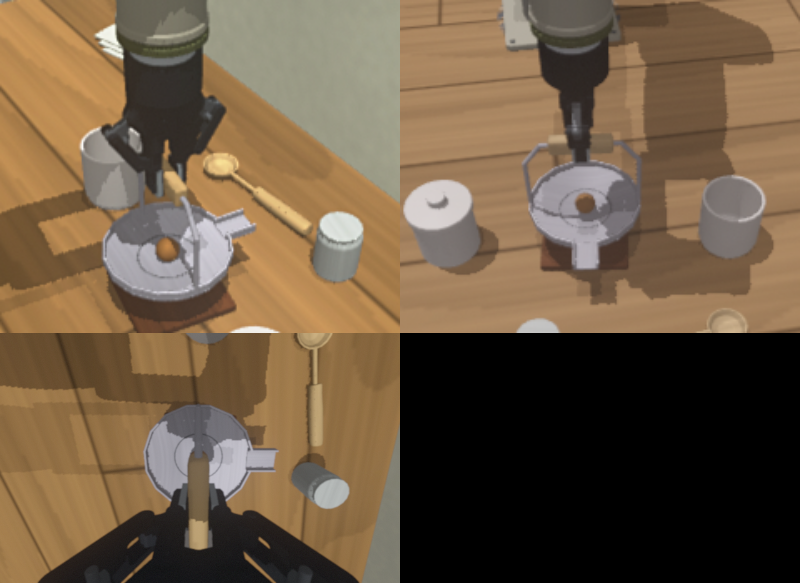

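drive_tool --pt "255 -0.0005 0 0 0 0 0" --pt "255 -0.0015 0 0 0 0 0" --pt "255 -0.003 0 0 0 0 0" --pt "255 -0.006 0 0 0 0 0" --pt "255 -0.009 0 0 0 0 0" --pt "255 -0.012 0 0 0 0 0" --pt "255 -0.015 0 0 0 0 0" --pt "255 -0.018 0 0 0 0 0" --pt "255 -0.0195 0 0 0 0 0" --pt "255 -0.02 0 0 0 0 0"

```text
time: 5.55
tool_pos: [573.3, -17.8, 181.9]
tcp_rot: [89.9, 89.9, -7.0]
ft_force: [-0.5, 0.3, -4.3]
finger_gap: 14.8
```

```bash
python3 pic.py 4
```

```text
[573.  -17.7 181.3] [ 0.3  0.3 -3.3] [ 0.03 -0.07 -0.04] 14.836145482361601 [-6.9  5.  93.2 -0.  81.8 -0. ] 5.7
[[-0.     0.993 -0.12 ]
 [-0.    -0.12  -0.993]
 [-1.    -0.     0.   ]]
```

View pics/m4.png

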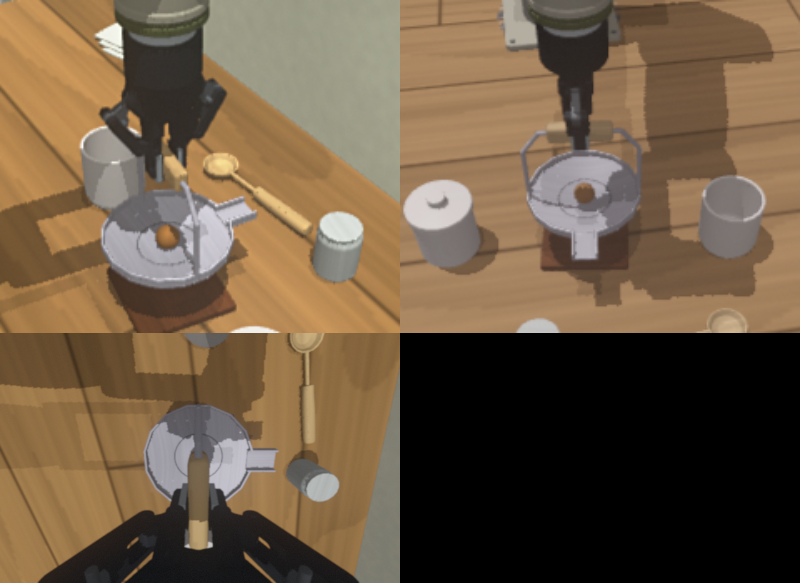

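drive_tool --pt "255 -0.001 0 0 0 0 0" --pt "255 -0.004 0 0 0 0 0" --pt "255 -0.009 0 0 0 0 0" --pt "255 -0.014 0 0 0 0 0" --pt "255 -0.02 0 0 0 0 0" --pt "255 -0.026 0 0 0 0 0" --pt "255 -0.031 0 0 0 0 0" --pt "255 -0.035 0 0 0 0 0" --pt "255 -0.037 0 0 0 0 0" --pt "255 -0.037 0 0 0 0 0"

```text
time: 6.53
tool_pos: [573.4, -17.8, 219.1]
tcp_rot: [90.3, 89.9, -6.6]
ft_force: [0.3, -0.3, -3.3]
finger_gap: 15.4
```

drive_tool --pt "255 0 0 0 -0.01 0 0" --pt "255 0 0 0 -0.03 0 0" --pt "255 0 0 0 -0.06 0 0" --pt "255 0 0 0 -0.1 0 0" --pt "255 0 0 0 -0.15 0 0" --pt "255 0 0 0 -0.2 0 0" --pt "255 0 0 0 -0.25 0 0" --pt "255 0 0 0 -0.3 0 0" --pt "255 0 0 0 -0.35 0 0" --pt "255 0 0 0 -0.4 0 0"

```text
time: 7.37
tool_pos: [572.7, -17.7, 217.7]
tcp_rot: [-112.3, 89.9, 173.9]
ft_force: [-0.0, -0.4, -3.9]
finger_gap: 14.9
```

drive_tool --pt "255 0 0 0 -0.05 0 0" --pt "255 0 0 0 -0.1 0 0" --pt "255 0 0 0 -0.15 0 0" --pt "255 0 0 0 -0.2 0 0" --pt "255 0 0 0 -0.25 0 0" --pt "255 0 0 0 -0.3 0 0" --pt "255 0 0 0 -0.35 0 0" --pt "255 0 0 0 -0.4 0 0" --pt "255 0 0 0 -0.45 0 0" --pt "255 0 0 0 -0.5 0 0"

```text
time: 8.2
tool_pos: [572.8, -17.7, 217.7]
tcp_rot: [-141.5, 90.0, 173.4]
ft_force: [-0.5, -0.1, -3.9]
finger_gap: 14.9
```

drive_tool --pt "255 0 0 0 -0.05 0 0" --pt "255 0 0 0 -0.1 0 0" --pt "255 0 0 0 -0.15 0 0" --pt "255 0 0 0 -0.2 0 0" --pt "255 0 0 0 -0.25 0 0" --pt "255 0 0 0 -0.3 0 0" --pt "255 0 0 0 -0.35 0 0" --pt "255 0 0 0 -0.4 0 0" --pt "255 0 0 0 -0.45 0 0" --pt "255 0 0 0 -0.5 0 0"

```text
time: 9.03
tool_pos: [572.7, -17.7, 217.7]
tcp_rot: [-167.8, 89.9, 175.8]
ft_force: [-0.6, -0.1, -3.3]
finger_gap: 15.2
```

drive_tool --pt "255 0 0 0 -0.04 0 0" --pt "255 0 0 0 -0.07 0 0" --pt "255 0 0 0 -0.09 0 0" --pt "255 0 0 0 -0.1 0 0" --pt "255 0 0 0 -0.1 0 0" --pt "255 0 0 0 -0.1 0 0" --pt "255 0 0 0 -0.1 0 0" --pt "255 0 0 0 -0.1 0 0" --pt "255 0 0 0 -0.1 0 0" --pt "255 0 0 0 -0.1 0 0"

```text
time: 9.87
tool_pos: [573.0, -17.7, 218.3]
tcp_rot: [-31.1, 90.0, -42.0]
ft_force: [-0.1, -0.7, -3.4]
finger_gap: 15.5
```

```bash
python3 pic.py 5
```

```text
[573.  -17.8 218.3] [ 0.1 -0.2 -4.4] [-0.01  0.02 -0.  ] 14.855523013493098 [ -6.9   3.7  90.6  -0.   85.7 -86. ] 10.0167
[[ 0.     0.19   0.982]
 [-0.     0.982 -0.19 ]
 [-1.    -0.     0.   ]]
```

View pics/m5.png

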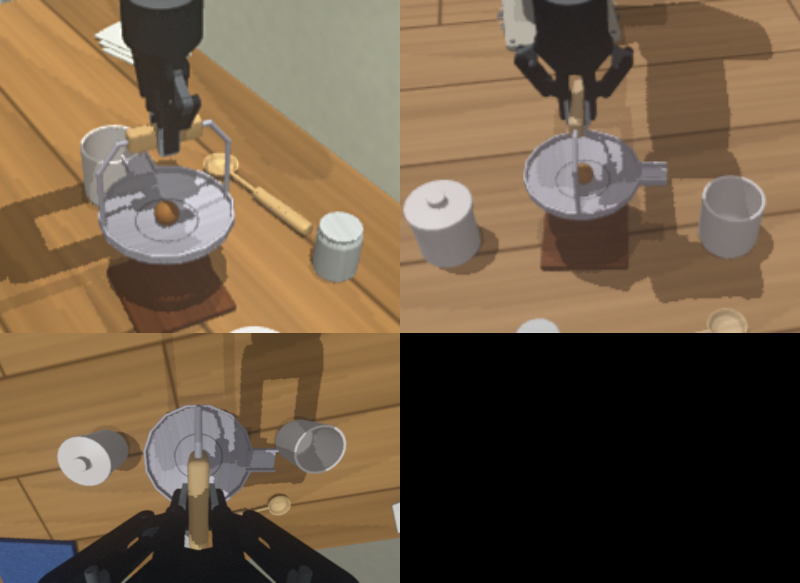

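Run:
```python
from h import *
d=pickle.load(open("s5.pkl","rb"))
for n,o,b in(("side","pics/e1.png",(230,150,390,270)),("scene","pics/e2.png",(240,140,400,260)),("wrist","pics/e3.png",(200,90,600,290))):
    x0,y0,x1,y1=b;cv2.imwrite(o,cv2.resize(d[n]["frame"][y0:y1,x0:x1],None,fx=5 if n!="wrist" else 2,fy=5 if n!="wrist" else 2,interpolation=cv2.INTER_CUBIC))
```

```text
(no output)
```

View pics/e2.png

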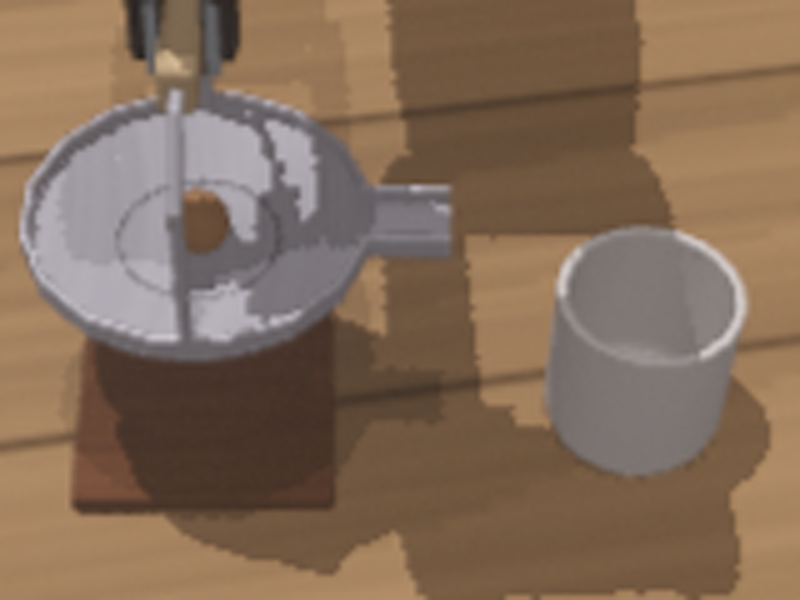

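View pics/e3.png

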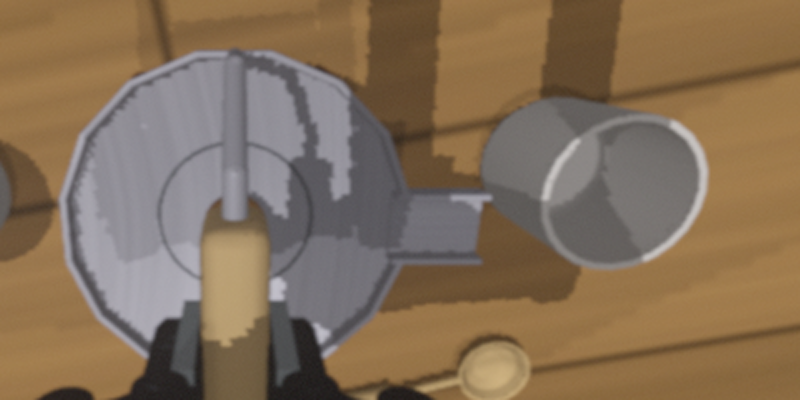

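Run:
```python
from h import *
from scipy.optimize import least_squares
d=pickle.load(open("s5.pkl","rb"));s,S,w=d["scene"],d["side"],d["wrist"]
def fit(P):
    q=least_squares(lambda p:np.hypot(P[:,0]-p[0],P[:,1]-p[1])-p[2],[P[:,0].mean(),P[:,1].mean(),60],loss="soft_l1").x;return q.round(1)
C=lambda a:np.array(a,float)/5+[240,140]
W=lambda a:np.array(a,float)/2+[200,90]
z=45+57+34
print("rim",fit(plane(w,W([(62,210),(75,285),(85,135),(130,87),(195,53),(270,53),(335,82),(387,130),(98,322),(372,320),(403,190)]),z)),fit(plane(s,C([(22,225),(45,160),(110,110),(200,90),(285,105),(370,235),(345,300),(290,338),(200,358),(110,340),(55,300)]),z)))
print("lip tip",plane(w,W([(492,198),(482,262)]),z).round(1),plane(s,C([(452,187),(450,243)]),z).round(1))
print("jar w",fit(plane(w,W([(543,205),(560,165),(590,138),(640,117),(680,125),(706,165),(703,205),(665,253),(615,267),(560,245)]),85)), "jar s",fit(plane(s,C([(555,285),(580,245),(640,228),(705,238),(745,290),(735,340)]),85)))
print("nut",plane(w,W([(268,215)]),127),plane(s,C([(205,222)]),127))
```

```text
rim [573.3 -17.   74.6] [578.9 -16.8  77.2]
lip tip [[578.3  91.8 136. ]
 [606.9  86.1 136. ]] [[580.4  90.9 136. ]
 [612.7  83.1 136. ]]
jar w [609.9 181.2  40.5] jar s [612.5 176.8  42.6]
nut [[570.85938688  -1.78254261 127.        ]] [[574.37633662 -15.59707558 127.        ]]
```

drive_tool --pt "255 0 0.001 0 0 0 0" --pt "255 0 0.003 0 0 0 0" --pt "255 0 0.006 0 0 0 0" --pt "255 0 0.01 0 0 0 0" --pt "255 0 0.015 0 0 0 0" --pt "255 0 0.02 0 0 0 0" --pt "255 0 0.025 0 0 0 0" --pt "255 0 0.03 0 0 0 0" --pt "255 0 0.035 0 0 0 0" --pt "255 0 0.04 0 0 0 0"

```text
time: 10.85
tool_pos: [580.7, 22.2, 218.2]
tcp_rot: [160.3, 90.0, 149.4]
ft_force: [-0.5, 0.3, -3.8]
finger_gap: 15.0
```

drive_tool --pt "255 0 0.005 0 0 0 0" --pt "255 0 0.01 0 0 0 0" --pt "255 0 0.015 0 0 0 0" --pt "255 0 0.02 0 0 0 0" --pt "255 0 0.025 0 0 0 0" --pt "255 0 0.03 0 0 0 0" --pt "255 0 0.035 0 0 0 0" --pt "255 0 0.039 0 0 0 0" --pt "255 0 0.043 0 0 0 0" --pt "255 0 0.046 0 0 0 0"

```text
time: 11.68
tool_pos: [589.4, 67.2, 218.3]
tcp_rot: [111.5, 90.0, 100.6]
ft_force: [-0.4, 0.7, -3.9]
finger_gap: 15.1
```

drive_tool --pt "255 0 0.002 0 0 0 0" --pt "255 0 0.004 0 0 0 0" --pt "255 0 0.005 0 0 0 0" --pt "255 0 0.006 0 0 0 0" --pt "255 0 0.006 0 0 0 0" --pt "255 0 0.006 0 0 0 0" --pt "255 0 0.006 0 0 0 0" --pt "255 0 0.006 0 0 0 0" --pt "255 0 0.006 0 0 0 0" --pt "255 0 0.006 0 0 0 0"

```text
time: 12.52
tool_pos: [590.5, 72.5, 218.3]
tcp_rot: [-135.6, 90.0, -146.6]
ft_force: [0.2, -0.2, -3.1]
finger_gap: 15.0
```

```bash
python3 pic.py 6
python3 - <<'E'
from h import *
d=pickle.load(open("s6.pkl","rb"))
for n,o,b in(("side","pics/f1.png",(230,130,390,250)),("scene","pics/f2.png",(260,120,420,240)),("wrist","pics/f3.png",(200,90,600,290))):
    x0,y0,x1,y1=b;cv2.imwrite(o,cv2.resize(d[n]["frame"][y0:y1,x0:x1],None,fx=5 if n!="wrist" else 2,fy=5 if n!="wrist" else 2,interpolation=cv2.INTER_CUBIC))
E
```

```text
[590.4  72.6 218.3] [-0.1 -0.9 -4. ] [0.02 0.02 0.03] 15.092849572424562 [  2.1   7.   87.1  -0.   85.9 -77. ] 12.6667
[[-0.     0.19   0.982]
 [-0.     0.982 -0.19 ]
 [-1.    -0.    -0.   ]]
```

View pics/f1.png

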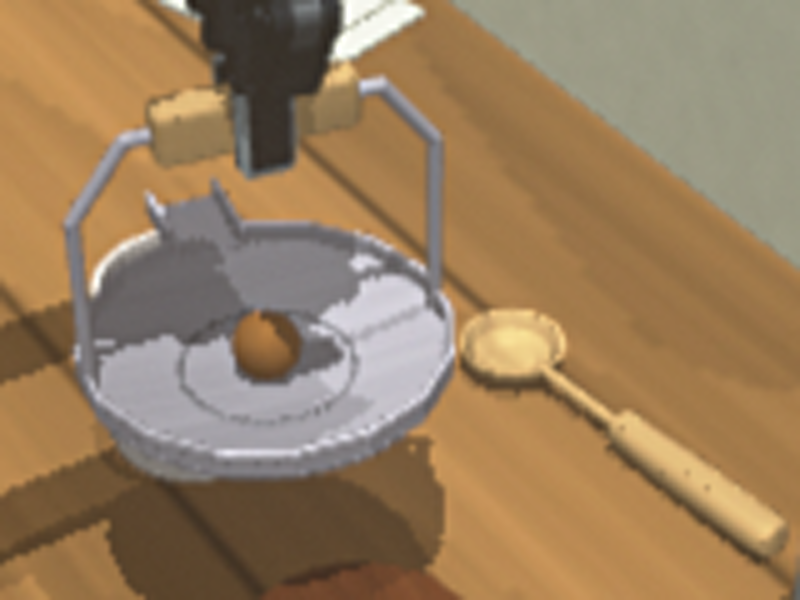

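View pics/f2.png

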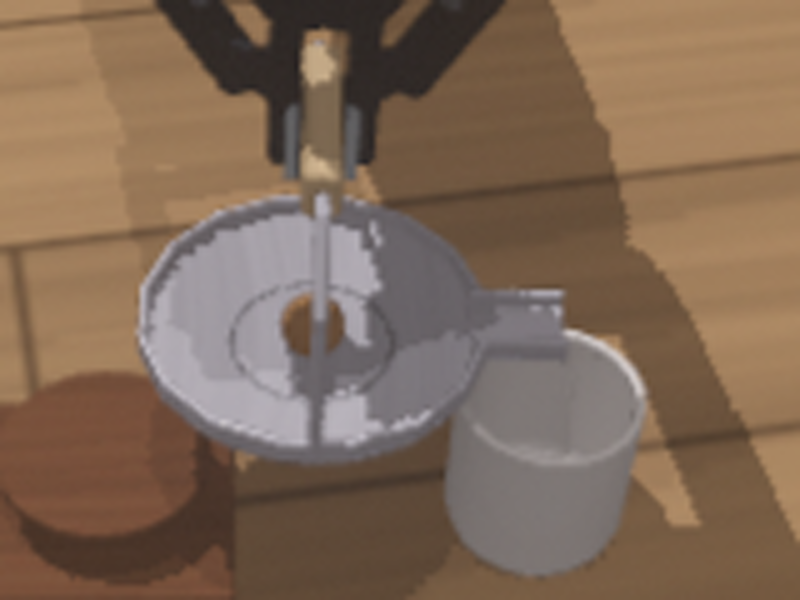

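View pics/f3.png

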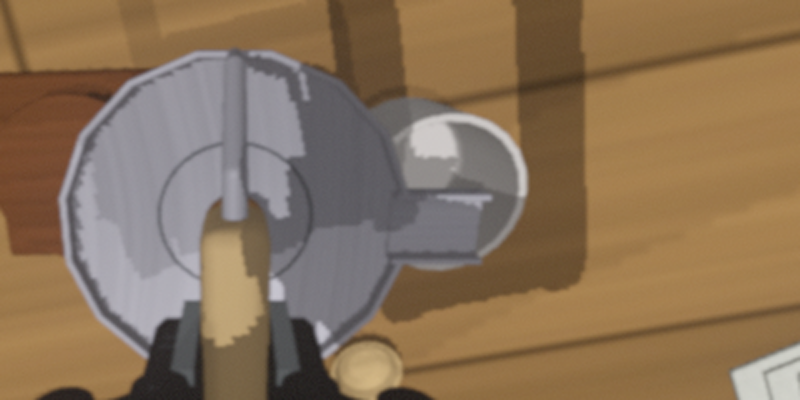

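drive_tool --pt "255 0 0 0 0 0 0" --pt "255 0 0 0 0 0 0" --pt "255 0 0 0 0 0 0" --pt "255 0 0 0 0 0 0" --pt "255 0 0 0 0 0 0" --pt "255 0 0 0 0 0 0" --pt "255 0 0 0 0 0 0" --pt "255 0 0 0 0 0 0" --pt "255 0 0 0 0 0 0" --pt "255 0 0 0 0 0 0"

```text
time: 13.5
tool_pos: [590.5, 72.6, 218.3]
tcp_rot: [-0.1, 90.0, -11.0]
ft_force: [-1.0, 0.1, -4.4]
finger_gap: 15.0
```

```bash
python3 pic.py 7
python3 - <<'E'
from h import *
from scipy.optimize import least_squares
d=pickle.load(open("s7.pkl","rb"));s,S,w=d["scene"],d["side"],d["wrist"]
C=lambda a:np.array(a,float)/5+[260,120]
W=lambda a:np.array(a,float)/2+[200,90]
Sd=lambda a:np.array(a,float)/5+[230,130]
for nm,a,b,e in(("lipfar",(492,198),(563,291),(150,195)),("lipnear",(482,262),(563,347),(215,183))):
    print(nm,tri([(w,W([a])[0]),(s,C([b])[0]),(S,Sd([e])[0])]))
P=plane(w,W([(400,140),(440,117),(480,118),(520,150),(525,195),(510,230),(485,260)]),85)
P2=plane(s,C([(645,390),(630,425),(595,455),(545,465),(600,338),(500,445)]),85)
for Q in(P,P2):
    q=least_squares(lambda p:np.hypot(Q[:,0]-p[0],Q[:,1]-p[1])-42,Q[:,:2].mean(0)).x;print("jar",q)
print("nut tri",tri([(s,C([(313,324)])[0]),(S,Sd([(266,346)])[0])]))
print("rim/level: bail pts", tri([(S,Sd([(85,375)])[0]),(s,C([(322,195)])[0])]))
a,b=pickle.load(open("s6.pkl","rb"))["side"]["frame"],S["frame"]
print("diff",[cv2.absdiff(pickle.load(open("s6.pkl","rb"))[n]["frame"],d[n]["frame"]).max() for n in d])
E
```

```text
[590.5  72.6 218.3] [ 0.   0.2 -3.8] [ 0.03  0.04 -0.04] 14.682880478058504 [  2.1   7.   87.1  -0.   85.9 -77. ] 13.65
[[ 0.     0.19   0.982]
 [-0.     0.982 -0.19 ]
 [-1.     0.     0.   ]]
lipfar (array([597.43396335, 180.91276357, 134.82039512]), [array([-1.9,  1.7]), array([0.3, 0.1]), array([-0.9, -0.1])])
lipnear (array([626.52118057, 174.66550105, 132.84641581]), [array([-3.4,  1.3]), array([ 1.2, -0.5]), array([-0.4,  0.2])])
jar [610.64340048 179.55525016]
jar [608.5669771  176.17573534]
nut tri (array([591.88273087,  71.5729732 , 128.04904984]), [array([-0.1,  0.1]), array([-0.1, -0.1])])
rim/level: bail pts (array([520.61613905,  89.06583226, 134.40055854]), [array([-0.5, -0.5]), array([-0.4,  0.5])])
diff [np.uint8(40), np.uint8(77), np.uint8(67)]
```

View pics/m7.png

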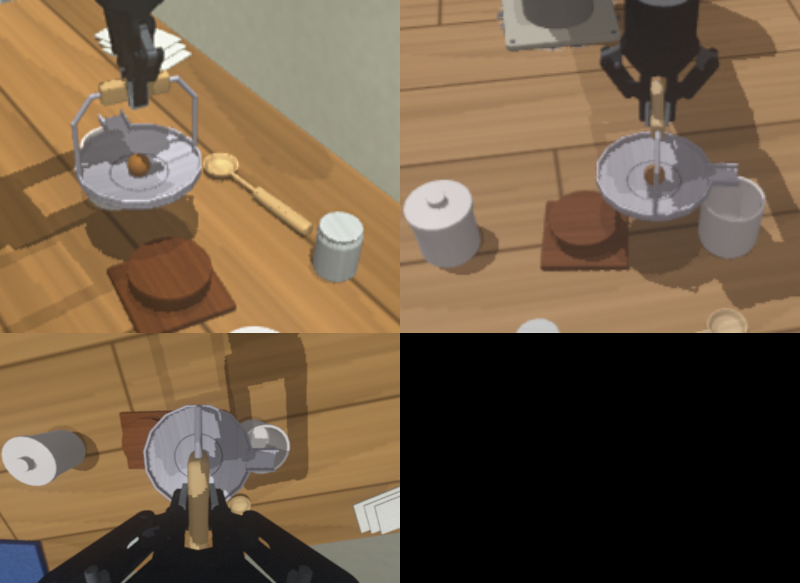

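drive_tool --pt "255 0 0 0 0 0 0" --pt "255 0 0 0 0 0 0" --pt "255 0 0 0 0 0 0" --pt "255 0 0 0 0 0 0" --pt "255 0 0 0 0 0 0" --pt "255 0 0 0 0 0 0" --pt "255 0 0 0 0 0 0" --pt "255 0 0 0 0 0 0" --pt "255 0 0 0 0 0 0" --pt "255 0 0 0 0 0 0"

```text
time: 14.48
tool_pos: [590.5, 72.6, 218.3]
tcp_rot: [143.7, 90.0, 132.7]
ft_force: [-0.0, 0.4, -3.0]
finger_gap: 15.0
```

```bash
python3 pic.py 8
python3 - <<'E'
from h import *
for k in (6,7,8):
    f=pickle.load(open(f"s{k}.pkl","rb"))["side"]["frame"]
    x0,y0=264,185;h=cv2.cvtColor(f[y0:216,x0:305],cv2.COLOR_BGR2HSV);m=cv2.inRange(h,(5,110,40),(20,255,255));v,u=np.nonzero(m);print(k,u.mean()+x0,v.mean()+y0,len(u))
E
```

```text
[590.5  72.6 218.3] [-0.5 -0.1 -3.2] [-0.02 -0.05 -0.05] 15.331007804635622 [  2.1   7.   87.1  -0.   85.9 -77. ] 14.6333
[[ 0.     0.19   0.982]
 [-0.     0.982 -0.19 ]
 [-1.     0.     0.   ]]
6 282.86567164179104 198.455223880597 134
7 282.74626865671644 198.50746268656715 134
8 282.793893129771 198.54198473282443 131
```

Nutmeg still, dish still and level: handing in.

```bash
python3 -c "
from bench import hand_in
print(hand_in())"
```

```text
the job is handed in; nothing more can be done
None
```

I lifted the dish 57 mm by its wooden grip and turned it 86° above the stand so the lip faces the jar. I then carried it 92 mm over to the jar and handed the job in at 14.6 s, with the gripper alone holding it.

Last checks:
- **Lip over jar:** the lip tip is at about (612, 178) mm. The jar's mouth centre measures about (610, 178) mm from two views, which differ by 2–3 mm. By the lift height, the middle of the lip is about 4 cm above the jar's rim.
- **Level:** the tool points straight down. The lip's top corners and a bail foot triangulate to 133–135 mm, against the 136 mm expected if level. That agrees within measuring error, to about 1–2°.
- **Nutmeg:** it sits within about 2 mm of the dish's axis. It moved less than 0.2 pixel over the last 2 s, so it is at rest.
- **Grip and load:** the gripper carries 3–4 N, which matches the weight of the dish and nutmeg.
- **Other things:** the jar measures within a few millimetres of where it started. The canister, tin and spoon look unmoved in the pictures, but I did not measure them again.

No check failed. The wrist camera's pixels for the lip corners were 2–4 pixels off from the other two views, probably from calibration and hand-picked points. The earlier nutmeg reading from the wrist camera was hidden by the grip, so I did not use it.

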